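Prove a pitch comb under the spring plunger and hang it up

ROBOT

A 6-joint arm with a two-finger parallel gripper is mounted at the origin on the work surface. World frame = base frame: x ahead of the robot, y to its left, z up, the work surface at z = 0. Lengths are in mm, angles in rad, forces in N, time in s.
With the tool pointing down it reaches from about 325 to 775 mm from the base axis. Payload 5.5 kg.
Tool frame: the origin (TCP) lies between the finger pads, 19 mm behind the fingertips; this is the grasp point; z points along the fingers, y is the line along which they close (so a half turn about z gives the same grasp; the last joint's range is limited). The gripper opens to 85 mm and grips with 20 to 120 N. Pads are 22 mm wide; open, the fingers measure 114 mm over their backs; the gripper's body (76 mm by 85 mm) begins 54 mm behind the grasp point. The pads swing forward as they close: fully open they stand 13 mm farther back than shut.
Start: joints at [1.231, 0.091, 1.231, -0, 1.82, -0.057], TCP at [167.432, 576.18, 249.975] pointing down, gripper open.
Joint ranges: [-2.87, 2.87], [-0.86, 2.18], [0.17, 2.46], [-1.51, 4.65], [0.06, 2.69], [-2.65, 2.65]. Speed limits (rad/s): [2.57, 2.57, 3.01, 3.14, 3.14, 3.14].

INTERFACE

Orientations are given as a 3x3 rotation matrix whose columns are the frame's x, y, z axes.
In Python, from cell import robot, vision gives the robot as it stands.
- The arm moves only by the tool send_rows, never from a script. Its argument "targets" is a list of rows, each an object of numbers: "x", "y", "z": the shift along the tool's x, y, z in cm; "rx", "ry", "rz": the turn, a rotation vector about the tool's x, y, z in degrees; "gripper": the opening, from 0 (shut) to 1 (fully open). A call has 1 to 20 rows; each row is the pose to reach, as a shift and turn from the pose commanded when the call began, along the tool's axes at that moment; what a row does not reach only later rows make up. A row lasts 1/10 s, in which the tool goes at most 50 mm and 8.59 degrees, less where a joint would pass 70% of its speed; a pose out of reach is approached as far as the arm can. A call with a gripper value outside its range is refused whole. The fingers move at their own pace and stop on an object; "newtons" is the grip in N (left out, the last holds). Time passes only in rows, so rows that repeat a pose let the fingers close. It gives the time, the measured TCP pose, the force, the opening and the grip force at its end, in the units of the state.
- robot.sense(): the state, without advancing time (a new reading comes with each control period).
- vision.read_camera(name): name is "scene" or "top" or "wrist"; returns the picture (400x640x3 uint8, red, green, blue); there is no depth.
- vision.camera_info(name): a dict with "intrinsics" (3x3 intrinsics, pixels), "eye" and "attitude" of the camera in the world. Camera axes: x right, y up, looking along -z (the intrinsics and any distortion apply to the point x, -y, -z); pixel columns grow to the right and rows downward; lengths in mm; the calibration is good to about 2 mm. A picture is of the moment at which its call begins: read the wrist's pose just before it. camera_info takes no time and is no camera call; for the wrist camera it gives the pose at the moment of the call.
- robot.finish_job(): hands the job in; it is judged then, once.
The state is a dict: "time_s": time; "joints": joint angles; "dq": joint speeds; "joint_torque": joint torques, N m; "eef_pos": TCP position; "tcp_rot": TCP orientation; "force": force on the tool from outside, world axes, zero at the start; "torque": the same for the moment, N m; "width": opening from 0.0 (shut) to 1.0 (fully open); "grasp_force": force on a finger pad.
Only numpy, scipy, OpenCV 4.12 (cv2) and the standard library are available. Lean on these libraries where they do the work, as an engineer would, in place of code of your own. Each camera call takes 0.05 s, during which the arm holds its last target. There are 200 camera calls.

TASK

The pitch comb stands in the slot of the blue comb press: push the red plunger head down until the hidden tip bottoms firmly on the comb, hold it bottomed for a full second without crushing the comb, and let it spring back up. Then draw the comb out of the press and hang it by its eye on the brass peg of the grey stand, leaving the other things on the shelf where they are.

Things in the scene. Friction and masses are not known exactly. Their poses are not given: they have to be found in the camera images.
- press: Blue fixed comb press on the white shelf (shelf top at z = 20 mm). Origin: centre of its underside, on the shelf top; z up. Base 14 mm thick, x from -47 to 77, y from -95 to 95 mm. Two steel rails (outer faces x = -18 and 18, y from -80 to 85, tops z = 44 mm) form a slot along y. At y = 62 mm a column (x 43 to 73) carries an arm 34 mm wide over the slot (z 84 to 104 mm).
- slot_floor (a point): Middle of the slot's floor, press x = 0, y = 0, z = 24 mm; axes as the press. The slot is 12 mm wide and 20 mm deep; the comb stands in it, within 5 mm of centred along y.
- slot_mouth (a point): Open end of the slot, at rail top height: press x = 0, y = -80, z = 44 mm. The slot's +y end is closed by a block (from y = 84 mm). The comb is drawn out towards -y.
- sleeve_end (a point): Centre of the lower end of the sleeve (30 mm diameter, 22 mm long) under the press arm: press x = 0, y = 62, z = 62 mm. It stands 8 mm above the comb's +y end, so the comb cannot be lifted straight out: first draw it at least 40 mm along the slot towards press -y, raised no more than about 4 mm, then lift.
- plunger_rim (a point): Rim of the head's top, towards press -x, 18 mm from its centre; moves with it. What is felt: once the hidden tip is on the comb the push climbs by about 5 N per mm. Bottomed firmly means 5 N or more on the comb (12 N or more at the head); over 30 N on the comb crushes it. About 18 to 22 N at the head is right; a held push sags a few N, so do not stop at the bare minimum.
- plunger: Red round head, 36 mm diameter, 14 mm thick, over the press arm on a vertical stem. Origin: centre of its top face, at press x = 0, y = 62, z = 152 mm when up. Moves straight down, at most 34 mm, and springs back. The spring takes about 3 N at first, 6 N at 24 mm. A rubber tip hidden in the sleeve meets the comb after 10 to 24 mm, set anew each time and not visible.
- comb: Loose chrome pitch comb, 0.24 to 0.39 kg, flat upright plate 8 mm thick (x), on its toothed lower edge. Origin: centre of that edge; z up. Lower part y from -80 to 80, 30 mm high; in its middle a tab 36 mm wide rises to z = 112 mm, with a 20 mm round eye. Grip the tab across its thickness from above, TCP at z about 101 mm, so the fingertips stay above the eye. Same front and back.
- comb_eye (a point): Centre of the eye (a hole along the comb's x, 20 mm diameter) in the comb's tab, at comb z = 62 mm, upper edge at z = 72 mm; axes as those of the comb.
- rack: Grey fixed peg stand on the shelf. Origin: centre of the post at the underside, on the shelf top; z up. Base plate 120 x 120 x 14 mm (x from -40 to 80), post 22 x 30 mm up to z = 184 mm. A brass peg of 10 mm diameter leaves the post towards the stand's -x, rising 12 degrees outwards.
- peg_tip (a point): Centre of the peg's round outer end, on the peg's axis: stand x = -75, y = 0, z = 174 mm (the end cap reaches 5 mm further).
- peg_root (a point): Where the peg's axis leaves the post: stand x = -11, y = 0, z = 161 mm.
- stub: Bystander: green painted lift sub stub, 68 mm diameter, 95 mm tall, upright. Origin at the centre of its underside.
- cap_a: Bystander: yellow thread cap, 68 mm diameter, 40 mm tall with its rib. Origin at the centre of its underside.
- cap_b: Bystander: the other yellow thread cap, the same.
- mirror: Bystander: flat steel inspection mirror lying on the shelf, 175 mm long along its x (from -75 to 100), disc 60 mm diameter at the +x end, up to 10 mm thick. Origin under the middle of the handle.
Mind the look-alikes: they are no part of the job. What is shaped like the comb but orange is not meant.

How it is judged (in metres and radians):
On the way, in this order (a step that is already met when the one before it is completed fails the run):
1. the plunger is pressed down until its tip bears on the comb with over 5 N, for 0.8 s, while the comb stands in the slot (contact force between plunger and comb above 5 N and z of plunger in the frame of press below 0.146 m and z of comb in the frame of press below 0.028 m and angle between comb's own z axis and vertical below 0.15 rad), for 0.8 s.
2. the plunger is back up and the comb is out of the press (z of plunger in the frame of press above 0.148 m and distance between comb and press above 0.12 m), for 0.1 s.
At the end, for the whole second after the job is handed in: The comb hangs still (under 0.05 m/s) by its eye on the peg between post and peg end (eye centre within 12 mm sideways of the peg, no lower than 16 mm below the peg's root, upright within 0.35 rad, its weight on the stand), and the plunger is back up within 4 mm (x of comb_eye in the frame of rack between -0.076 and -0.01 m and y of comb_eye in the frame of rack between -0.012 and 0.012 m and z of comb_eye in the frame of rack between 0.145 and 0.18 m and contact force between comb and rack above 1.2 N and angle between comb's own z axis and vertical below 0.35 rad and linear speed of comb below 0.05 m/s and z of plunger in the frame of press above 0.148 m); the robot touches nothing.
It fails at once if the tip presses on the comb with more than 30 N (contact force between plunger and comb above 30 N).
It fails at once if a bystander is moved by more than 25 mm (distance of any of stub, cap_a, cap_b, mirror from where it was at the start of the episode above 0.025 m).
It also fails if it takes over 64 s, if anything falls off the work surface, if the arm or the gripper's body presses on something with over 40 N, if the wrist force passes 120 N, or if a joint passes its speed limit or range.

## Working session

There is one attempt and no reset: what is moved stays moved. The work goes in short steps, Python scripts to look and compute and a tool call to move; the robot and the scene stay as the last step left them, time stands still between calls to the robot, and variables do not carry over. Pictures are saved under pics/ and viewed, at most 13 in all, crops included, and the job is handed in when it is done.

Besides the shell and the picture viewer there is one more tool, called as a command line: name --argument value ..., lists and objects as JSON in quotes. send_rows: Moves the arm, as the interface text tells. Its arguments: {"type":"object","properties":{"targets":{"type":"array","items":{"type":"object","properties":{"x":{"type":"number"},"y":{"type":"number"},"z":{"type":"number"},"rx":{"type":"number"},"ry":{"type":"number"},"rz":{"type":"number"},"gripper":{"type":"number"}}}},"newtons":{"type":"number"}},"required":["targets"]}

```bash
mkdir -p pics; ls; python3 - <<'E'
from cell import robot, vision
import cv2,numpy as np
for n in ["scene","top"]:
    im=vision.read_camera(n); cv2.imwrite(f"pics/{n}0.png",im[:,:,::-1])
    print(n,vision.camera_info(n))
s=robot.sense();print(s["time_s"],s["eef_pos"],s["tcp_rot"],s["force"])
print(vision.camera_info("wrist"))
E
```

```text
pics
scene {'intrinsics': array([[457.39441392,   0.        , 320.97441349],
       [  0.        , 457.39441392, 199.21469728],
       [  0.        ,   0.        ,   1.        ]]), 'eye': array([ 892.43124529, -764.8799364 ,  968.53584262]), 'attitude': array([[ 0.88249099, -0.321914  ,  0.3429009 ],
       [ 0.47032807,  0.60234702, -0.64495704],
       [ 0.00107536,  0.73044469,  0.682971  ]])}
top {'intrinsics': array([[413.96303401,   0.        , 318.79274608],
       [  0.        , 413.96303401, 188.66972068],
       [  0.        ,   0.        ,   1.        ]]), 'eye': array([ 288.53472908,  -12.28856528, 1494.55902257]), 'attitude': array([[-0.00414806,  0.9890577 , -0.14747087],
       [-0.99998986, -0.00384442,  0.00234402],
       [ 0.00175143,  0.1474791 ,  0.98906362]])}
0.1 [167.36128535 575.95926678 248.95011949] [[-9.60273301e-01  2.79060601e-01 -6.07448414e-04]
 [ 2.79061234e-01  9.60271911e-01 -1.63828416e-03]
 [ 1.26135086e-04 -1.74271584e-03 -9.99998474e-01]] [ 0.78443027  0.21169831 -0.43927177]
{'intrinsics': array([[287.32988382,   0.        , 314.46106353],
       [  0.        , 287.32988382, 199.33110942],
       [  0.        ,   0.        ,   1.        ]]), 'eye': array([ 88.0425719 , 598.61301815, 371.56731861]), 'attitude': array([[ 0.27844188, -0.90933092, -0.30917211],
       [ 0.96045183,  0.26310017,  0.09116246],
       [-0.00155361, -0.32232837,  0.94662665]])}
```

View pics/scene0.png

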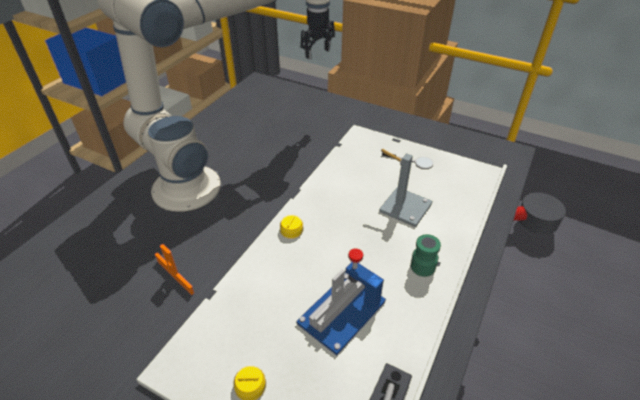

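View pics/top0.png

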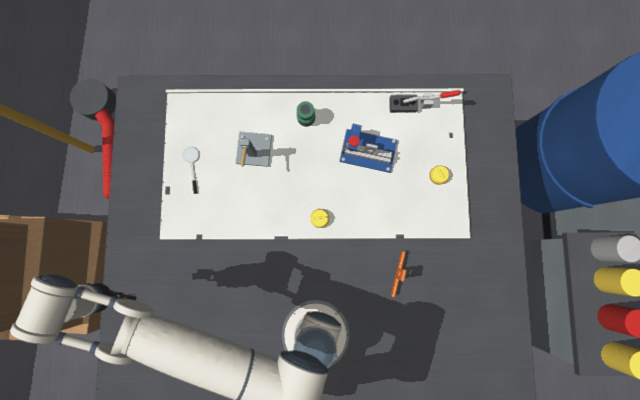

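The scene view shows the press near (345,300) with its red head at (356,256), and the stand at (405,195). In the top view the press is at (368,150) with its head at (354,141), and the stand is at (253,149) with its peg running from (243,142) to (243,163). Next I'll measure rough positions.

```bash
cat > h.py <<'E'
import numpy as np, cv2
from cell import robot, vision
def cam(n):
    c=vision.camera_info(n); return c["intrinsics"],c["eye"],c["attitude"]
def ray(c,p):
    K,e,A=c; d=np.linalg.solve(K,[p[0],p[1],1.]); d=A@np.array([d[0],-d[1],-d[2]]); return e,d/np.linalg.norm(d)
def plane(c,p,z):
    e,d=ray(c,p); return e+d*(z-e[2])/d[2]
def proj(c,X):
    K,e,A=c; q=A.T@(np.asarray(X,float)-e); q=K@np.array([q[0],-q[1],-q[2]]); return q[:2]/q[2]
def meet(rs):
    M=sum(np.eye(3)-np.outer(d,d) for e,d in rs); b=sum((np.eye(3)-np.outer(d,d))@e for e,d in rs)
    X=np.linalg.solve(M,b); return X,[np.linalg.norm(np.cross(X-e,d)) for e,d in rs]
def mask(im,lo,hi,roi=None):
    h=cv2.cvtColor(im,cv2.COLOR_RGB2HSV); m=cv2.inRange(h,lo,hi)
    if roi: z=np.zeros_like(m); x0,y0,x1,y1=roi; z[y0:y1,x0:x1]=255; m&=z
    return m
def big(m):
    return max(cv2.findContours(m,cv2.RETR_EXTERNAL,cv2.CHAIN_APPROX_NONE)[0],key=cv2.contourArea)
E
python3 - <<'E'
from h import *
T=cv2.imread("pics/top0.png")[:,:,::-1].copy();S=cv2.imread("pics/scene0.png")[:,:,::-1].copy()
ct,cs=cam("top"),cam("scene")
red=((0,120,90),(8,255,255))
a=big(mask(T,*red,(335,120,380,160)));b=big(mask(S,*red,(335,240,375,265)))
ca=cv2.minEnclosingCircle(a)[0];cb=cv2.boundingRect(b)
cbc=cv2.moments(b);cbc=(cbc['m10']/cbc['m00'],cbc['m01']/cbc['m00'])
print(ca,cv2.contourArea(a),cb,cbc);print(meet([ray(ct,ca),ray(cs,cbc)]))
m=mask(T,(100,120,60),(125,255,255),(330,110,410,185))
bl=big(cv2.morphologyEx(m,cv2.MORPH_CLOSE,np.ones((9,9))))
r=cv2.minAreaRect(bl);print(r)
for p in cv2.boxPoints(r):print(p,plane(ct,p,34))
for p in [(243,142),(243,163)]:print(plane(ct,p,190))
g=mask(T,(85,10,60),(125,110,190),(230,125,280,170));g=big(g);r=cv2.minAreaRect(g);print(r)
for p in cv2.boxPoints(r):print(p,plane(ct,p,34))
for n,p in dict(stub=(305,113),capa=(320,218),capb=(439,175),mir=(191,155),mir2=(195,187)).items():print(n,plane(ct,p,40))
E
```

```text
(353.6000061035156, 140.60000610351562) 50.0 (349, 249, 14, 14) (355.3597883597883, 254.7010582010582)
(array([ 645.95298859, -131.72714083,  165.08703843]), [np.float64(1.12349087464422), np.float64(1.123490874644073)])
((369.04705810546875, 147.28823852539062), (51.19558334350586, 38.72208023071289), 12.52880859375)
[339.85883 160.63528] [608.16246926 -92.09470756  34.        ]
[348.25885  122.835304] [ 749.12858887 -124.43829865   34.        ]
[398.2353 133.9412] [ 706.60839392 -305.77423362   34.        ]
[389.83527 171.74118] [ 566.76366821 -271.06244223   34.        ]
[636.8644436 229.5257898 190.       ]
[567.43132026 227.93973615 190.        ]
((253.36572265625, 148.7534637451172), (32.35055923461914, 31.817893981933594), 6.115502834320068)
[235.58768 162.84866] [601.43857609 283.35045984  34.        ]
[238.97733 131.21185] [718.97252718 274.00810779  34.        ]
[271.14377 134.65826] [705.60440769 156.73723736  34.        ]
[267.75412 166.29507] [588.35495331 167.41784352  34.        ]
stub [784.99966044  33.47492492  40.        ]
capa [401.14634369 -19.54738255  40.        ]
capb [ 553.11059989 -445.32054354   40.        ]
mir [629.55022406 443.0690867   40.        ]
mir2 [513.11900366 424.05367806  40.        ]
```

```bash
cat >> h.py <<'E'
from scipy.spatial.transform import Rotation as Ro
def go(pos,yaw):
    "shift (cm, tool axes) and rotvec (deg) to reach pos with tool down and tool x at yaw degrees"
    s=robot.sense(); R=np.array(s["tcp_rot"]); p=np.array(s["eef_pos"])
    c,sn=np.cos(np.radians(yaw)),np.sin(np.radians(yaw))
    G=np.array([[c,sn,0],[sn,-c,0],[0,0,-1]])
    print("t",round(s["time_s"],2),"pos",p.round(1),"shift cm",(R.T@(np.array(pos)-p)/10).round(2),"rot",np.degrees(Ro.from_matrix(R.T@G).as_rotvec()).round(2),"F",np.round(s["force"],1),"w",round(s["width"],3),"g",s["grasp_force"])
E
python3 -c "
from h import *
go((600,225,320),85.5)"
```

```text
t 0.1 pos [167.4 576.  249. ] shift cm [-51.34 -21.64  -7.07] rot [-9.00e-02  6.00e-02  7.83e+01] F [ 0.8  0.2 -0.4] w 1.003 g 0.0
```

send_rows --targets '[{"x": -51.3, "y": -21.6, "z": -7.1, "rz": 78.3, "gripper": 0}, {"x": -51.3, "y": -21.6, "z": -7.1, "rz": 78.3, "gripper": 0}, {"x": -51.3, "y": -21.6, "z": -7.1, "rz": 78.3, "gripper": 0}, {"x": -51.3, "y": -21.6, "z": -7.1, "rz": 78.3, "gripper": 0}, {"x": -51.3, "y": -21.6, "z": -7.1, "rz": 78.3, "gripper": 0}, {"x": -51.3, "y": -21.6, "z": -7.1, "rz": 78.3, "gripper": 0}, {"x": -51.3, "y": -21.6, "z": -7.1, "rz": 78.3, "gripper": 0}, {"x": -51.3, "y": -21.6, "z": -7.1, "rz": 78.3, "gripper": 0}, {"x": -51.3, "y": -21.6, "z": -7.1, "rz": 78.3, "gripper": 0}, {"x": -51.3, "y": -21.6, "z": -7.1, "rz": 78.3, "gripper": 0}, {"x": -51.3, "y": -21.6, "z": -7.1, "rz": 78.3, "gripper": 0}, {"x": -51.3, "y": -21.6, "z": -7.1, "rz": 78.3, "gripper": 0}, {"x": -51.3, "y": -21.6, "z": -7.1, "rz": 78.3, "gripper": 0}, {"x": -51.3, "y": -21.6, "z": -7.1, "rz": 78.3, "gripper": 0}]'

```text
validation failed for argument at $.ta...
```

```bash
python3 - <<'E'
from h import *
c=cam("wrist");im=vision.read_camera("wrist");cv2.imwrite("pics/w1.png",im[:,:,::-1])
np.savez("w1.npz",K=c[0],e=c[1],A=c[2]);print(c[1])
go((652,-190,320),76.8)
E
```

```text
[ 88.0425719  598.61301815 371.56731861]
t 0.15 pos [167.4 576.  249.1] shift cm [-67.91 -60.04  -7.01] rot [-7.0e-02  6.0e-02  8.7e+01] F [-0.6  0.2 -0.9] w 1.004 g 0.0
```

View pics/w1.png

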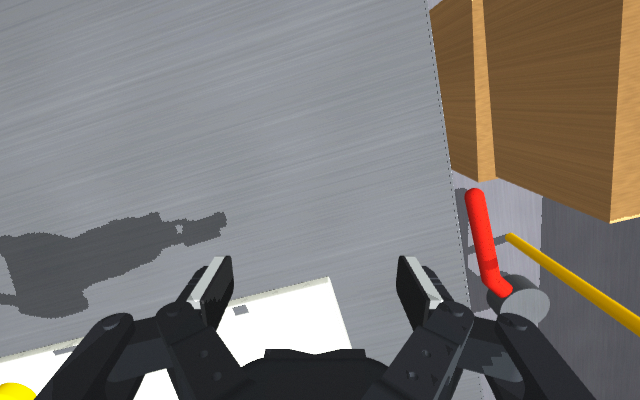

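The move was refused and the arm hasn't moved: this picture shows only the floor and the open fingers. I'll send a one-row test.

send_rows --targets '[{"x": -5.0, "y": -2.0, "z": -1.0, "rx": 0, "ry": 0, "rz": 8.0, "gripper": 0.0}]'

```text
time_s: 0.25
eef_pos: [202.8, 547.3, 256.3]
tcp_rot: [[-0.914, 0.406, -0.004], [0.406, 0.914, -0.003], [0.002, -0.004, -1.0]]
force: [1.2, -0.3, 0.7]
width: 0.854
grasp_force: 0.0
```

```bash
python3 -c "
from h import *
go((600,180,320),85.5)"
```

```text
t 0.25 pos [202.8 547.3 256.3] shift cm [-51.19 -17.49  -6.41] rot [-2.800e-01  4.000e-02  7.058e+01] F [ 1.2 -0.3  0.7] w 0.854 g 0.0
```

send_rows --targets '[{"x": -51.2, "y": -17.5, "z": -6.4, "rx": 0, "ry": 0, "rz": 70.5, "gripper": 0.0}, {"x": -51.2, "y": -17.5, "z": -6.4, "rx": 0, "ry": 0, "rz": 70.5, "gripper": 0.0}, {"x": -51.2, "y": -17.5, "z": -6.4, "rx": 0, "ry": 0, "rz": 70.5, "gripper": 0.0}, {"x": -51.2, "y": -17.5, "z": -6.4, "rx": 0, "ry": 0, "rz": 70.5, "gripper": 0.0}, {"x": -51.2, "y": -17.5, "z": -6.4, "rx": 0, "ry": 0, "rz": 70.5, "gripper": 0.0}, {"x": -51.2, "y": -17.5, "z": -6.4, "rx": 0, "ry": 0, "rz": 70.5, "gripper": 0.0}, {"x": -51.2, "y": -17.5, "z": -6.4, "rx": 0, "ry": 0, "rz": 70.5, "gripper": 0.0}, {"x": -51.2, "y": -17.5, "z": -6.4, "rx": 0, "ry": 0, "rz": 70.5, "gripper": 0.0}, {"x": -51.2, "y": -17.5, "z": -6.4, "rx": 0, "ry": 0, "rz": 70.5, "gripper": 0.0}, {"x": -51.2, "y": -17.5, "z": -6.4, "rx": 0, "ry": 0, "rz": 70.5, "gripper": 0.0}, {"x": -51.2, "y": -17.5, "z": -6.4, "rx": 0, "ry": 0, "rz": 70.5, "gripper": 0.0}, {"x": -51.2, "y": -17.5, "z": -6.4, "rx": 0, "ry": 0, "rz": 70.5, "gripper": 0.0}, {"x": -51.2, "y": -17.5, "z": -6.4, "rx": 0, "ry": 0, "rz": 70.5, "gripper": 0.0}, {"x": -51.2, "y": -17.5, "z": -6.4, "rx": 0, "ry": 0, "rz": 70.5, "gripper": 0.0}]'

```text
time_s: 1.65
eef_pos: [600.9, 177.1, 322.9]
tcp_rot: [[0.081, 0.997, -0.001], [0.997, -0.081, 0.0], [0.0, -0.001, -1.0]]
force: [-1.0, -0.9, 0.5]
width: -0.002
grasp_force: 0.0
```

```bash
python3 - <<'E'
from h import *
c=cam("wrist");im=vision.read_camera("wrist");cv2.imwrite("pics/w2.png",im[:,:,::-1])
np.savez("w2.npz",K=c[0],e=c[1],A=c[2]);print(c[1])
go((652,-200,320),76.8)
E
```

```text
[608.04249742 259.0859384  445.56038274]
t 1.7 pos [600.7 177.4 323.2] shift cm [-37.21   8.15   0.31] rot [-0.01 -0.02  8.58] F [ 0.1 -0.3 -0.1] w -0.0 g 0.0
```

View pics/w2.png

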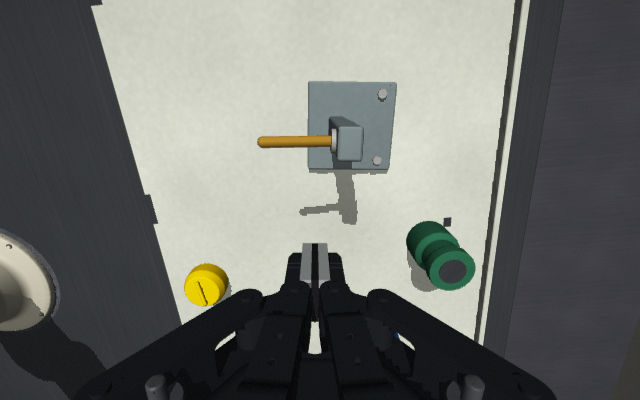

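The wrist view shows the stand clearly. The peg tip is at (258,141), the peg root at (333,141), and the base corners are near (308,82), (397,83), (389,169) and (308,169). I'll work out the stand's pose from this and move to the press view.

send_rows --targets '[{"x": -37.2, "y": 8.2, "z": 0.3, "rx": 0, "ry": 0, "rz": 8.6, "gripper": 0.0}, {"x": -37.2, "y": 8.2, "z": 0.3, "rx": 0, "ry": 0, "rz": 8.6, "gripper": 0.0}, {"x": -37.2, "y": 8.2, "z": 0.3, "rx": 0, "ry": 0, "rz": 8.6, "gripper": 0.0}, {"x": -37.2, "y": 8.2, "z": 0.3, "rx": 0, "ry": 0, "rz": 8.6, "gripper": 0.0}, {"x": -37.2, "y": 8.2, "z": 0.3, "rx": 0, "ry": 0, "rz": 8.6, "gripper": 0.0}, {"x": -37.2, "y": 8.2, "z": 0.3, "rx": 0, "ry": 0, "rz": 8.6, "gripper": 0.0}, {"x": -37.2, "y": 8.2, "z": 0.3, "rx": 0, "ry": 0, "rz": 8.6, "gripper": 0.0}, {"x": -37.2, "y": 8.2, "z": 0.3, "rx": 0, "ry": 0, "rz": 8.6, "gripper": 0.0}, {"x": -37.2, "y": 8.2, "z": 0.3, "rx": 0, "ry": 0, "rz": 8.6, "gripper": 0.0}, {"x": -37.2, "y": 8.2, "z": 0.3, "rx": 0, "ry": 0, "rz": 8.6, "gripper": 0.0}, {"x": -37.2, "y": 8.2, "z": 0.3, "rx": 0, "ry": 0, "rz": 8.6, "gripper": 0.0}, {"x": -37.2, "y": 8.2, "z": 0.3, "rx": 0, "ry": 0, "rz": 8.6, "gripper": 0.0}]'

```text
time_s: 2.9
eef_pos: [652.8, -199.0, 320.9]
tcp_rot: [[0.228, 0.974, 0.001], [0.974, -0.228, -0.0], [0.0, 0.001, -1.0]]
force: [0.1, 0.5, -0.4]
width: -0.003
grasp_force: 0.0
```

```bash
python3 - <<'E'
from h import *
c=cam("wrist");im=vision.read_camera("wrist");cv2.imwrite("pics/w3.png",im[:,:,::-1])
np.savez("w3.npz",K=c[0],e=c[1],A=c[2])
# rack from w2
z=np.load("w2.npz");c2=(z["K"],z["e"],z["A"]);W=cv2.imread("pics/w2.png")[:,:,::-1].copy()
peg=big(mask(W,(10,120,100),(30,255,255),(240,120,345,165)))
x,y,w,h=cv2.boundingRect(peg);P=peg[:,0]
mid=lambda u:(u,P[P[:,0]==u][:,1].mean())
t=plane(c2,mid(x+4),194);r=plane(c2,mid(x+w-4),182)
print("peg bbox",x,y,w,h,"tip",t,"root",r)
g=mask(W,(80,10,50),(120,140,255),(290,70,410,185))
g=cv2.morphologyEx(g,cv2.MORPH_CLOSE,np.ones((15,15)));b=big(g);H=cv2.approxPolyDP(cv2.convexHull(b),6,True)[:,0]
for p in H:print("base",p,plane(c2,p,34).round(1))
E
```

```text
peg bbox 257 136 75 10 tip [559.23832933 230.70393201 194.        ] root [617.49630108 225.35652123 182.        ]
base [396  83] [717.8 273.8  34. ]
base [388 168] [707.4 159.1  34. ]
base [308 167] [591.2 170.   34. ]
base [308  82] [601.3 284.4  34. ]
```

View pics/w3.png

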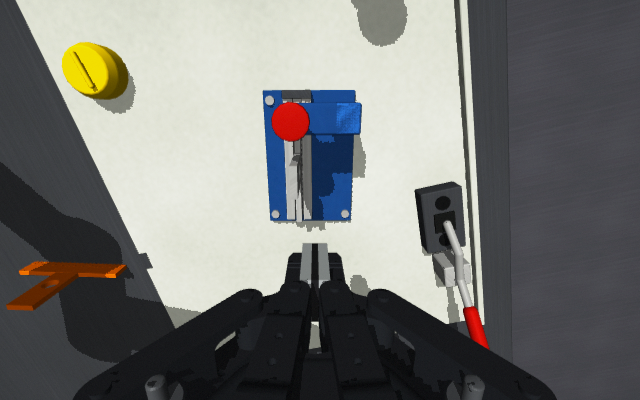

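The wrist view shows the press: red head at (291,121), blue base corners near (263,91), (355,91), (353,220) and (270,221), and the comb tab at about (295,158).

```bash
python3 - <<'E'
from h import *
z=np.load("w3.npz");c=(z["K"],z["e"],z["A"]);W=cv2.imread("pics/w3.png")[:,:,::-1].copy()
r=big(mask(W,(0,150,90),(8,255,255),(260,90,325,150)));e=cv2.fitEllipse(cv2.convexHull(r));h=plane(c,e[0],170)
print("head",e,h, np.mean([h]),"w mm",np.linalg.norm(plane(c,(e[0][0]-18,e[0][1]),170)-plane(c,(e[0][0]+18,e[0][1]),170)))
m=cv2.morphologyEx(mask(W,(100,120,40),(125,255,255),(250,80,370,230))|mask(W,(0,150,90),(8,255,255),(260,90,325,150)),cv2.MORPH_CLOSE,np.ones((25,25)))
b=big(m);H=cv2.approxPolyDP(cv2.convexHull(b),5,True)[:,0]
for p in H:print("base",p,plane(c,p,34).round(1))
cv2.imwrite("pics/c3.png",cv2.resize(W[80:240,240:380,::-1],None,fx=4,fy=3.6,interpolation=cv2.INTER_CUBIC)[:600])
E
```

```text
head ((290.0567321777344, 121.19337463378906), (36.55535888671875, 38.73272705078125), 165.7904052734375) [ 646.46197687 -130.44626317  170.        ] 228.6719045682886 w mm 33.13104410251238
base [354  90] [ 727.  -116.6   34. ]
base [361 106] [ 732.6 -138.8   34. ]
base [349 219] [ 685.3 -297.9   34. ]
base [271 219] [ 568.3 -270.6   34. ]
base [263  91] [608.5 -90.3  34. ]
```

View pics/c3.png

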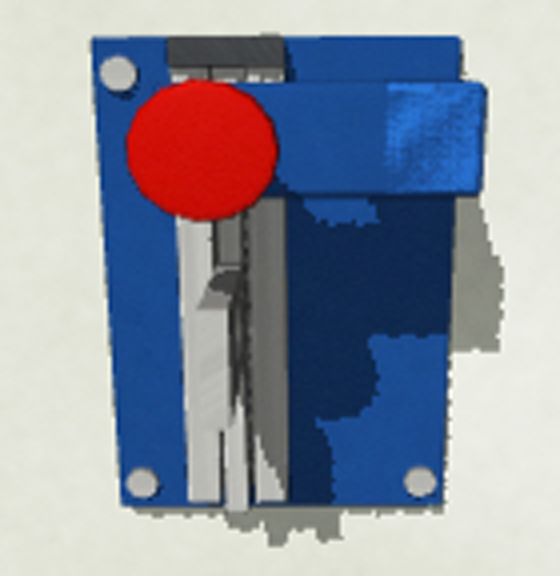

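```bash
python3 - <<'E'
from h import *
z=np.load("w3.npz");c=(z["K"],z["e"],z["A"])
a=np.radians(-12.8);X=np.array([np.cos(a),np.sin(a)]);Y=np.array([-X[1],X[0]]);o=np.array([632.6,-190.9])
for p in [(197,300),(228,430),(212,367)]:
    q=plane(c,(p[0]/4+240,p[1]/3.6+80),156)[:2]-o;print("tab top local",q@X,q@Y)
print("head local",(np.array([646.5,-130.4])-o)@X,(np.array([646.5,-130.4])-o)@Y)
for l in [(-3.6,-18),(4,18),(-4,18),(4,-18)]:
    print(l,proj(c,[*(o+l[0]*X+l[1]*Y),156]))
go((646.5,-130.4,198),77.2)
E
```

```text
tab top local -3.189200037831318 19.865426048763904
tab top local 3.6961023574516534 -18.847726294714793
tab top local 0.03441319166464363 0.31987593976886713
head local 0.15089191886953657 62.07606005239717
(-3.6, -18) [290.07228166 198.72354073]
(4, 18) [296.38862797 165.10553973]
(-4, 18) [288.51395286 165.15048263]
(4, -18) [297.26757165 198.6830224 ]
t 2.95 pos [ 652.8 -199.2  320.8] shift cm [ 6.56 -2.19 12.28] rot [ 0.05 -0.   -0.37] F [-0.2  0.2  0.1] w -0.001 g 0.0
```

send_rows --targets '[{"x": 6.6, "y": -2.2, "z": 6.0, "rx": 0, "ry": 0, "rz": -0.4, "gripper": 0.0}, {"x": 6.6, "y": -2.2, "z": 6.0, "rx": 0, "ry": 0, "rz": -0.4, "gripper": 0.0}, {"x": 6.6, "y": -2.2, "z": 12.0, "rx": 0, "ry": 0, "rz": -0.4, "gripper": 0.0}, {"x": 6.6, "y": -2.2, "z": 12.0, "rx": 0, "ry": 0, "rz": -0.4, "gripper": 0.0}, {"x": 6.6, "y": -2.2, "z": 12.0, "rx": 0, "ry": 0, "rz": -0.4, "gripper": 0.0}, {"x": 6.6, "y": -2.2, "z": 12.0, "rx": 0, "ry": 0, "rz": -0.4, "gripper": 0.0}]'

```text
time_s: 3.55
eef_pos: [647.2, -132.3, 203.0]
tcp_rot: [[0.224, 0.975, 0.003], [0.975, -0.224, -0.001], [-0.0, 0.003, -1.0]]
force: [1.1, -0.5, 2.1]
width: -0.0
grasp_force: 0.0
```

```bash
python3 -c "
from h import *
go((646.5,-130.4,190),77.2)"
```

```text
t 3.55 pos [ 647.2 -132.3  203. ] shift cm [ 0.17 -0.11  1.3 ] rot [ 0.2   0.01 -0.12] F [ 1.1 -0.5  2.1] w -0.0 g 0.0
```

send_rows --targets '[{"x": 0, "y": 0, "z": 0.4, "rx": 0, "ry": 0, "rz": 0, "gripper": 0.0}, {"x": 0, "y": 0, "z": 0.8, "rx": 0, "ry": 0, "rz": 0, "gripper": 0.0}, {"x": 0, "y": 0, "z": 1.1, "rx": 0, "ry": 0, "rz": 0, "gripper": 0.0}, {"x": 0, "y": 0, "z": 1.3, "rx": 0, "ry": 0, "rz": 0, "gripper": 0.0}, {"x": 0, "y": 0, "z": 1.5, "rx": 0, "ry": 0, "rz": 0, "gripper": 0.0}, {"x": 0, "y": 0, "z": 1.7, "rx": 0, "ry": 0, "rz": 0, "gripper": 0.0}, {"x": 0, "y": 0, "z": 1.7, "rx": 0, "ry": 0, "rz": 0, "gripper": 0.0}, {"x": 0, "y": 0, "z": 1.7, "rx": 0, "ry": 0, "rz": 0, "gripper": 0.0}]'

```text
time_s: 4.35
eef_pos: [646.7, -132.0, 183.5]
tcp_rot: [[0.223, 0.975, 0.001], [0.975, -0.223, -0.001], [-0.0, 0.001, -1.0]]
force: [2.6, -2.9, 3.3]
width: -0.003
grasp_force: 2.1
```

send_rows --targets '[{"x": 0, "y": 0, "z": 0.1, "rx": 0, "ry": 0, "rz": 0, "gripper": 0.0}, {"x": 0, "y": 0, "z": 0.2, "rx": 0, "ry": 0, "rz": 0, "gripper": 0.0}, {"x": 0, "y": 0, "z": 0.3, "rx": 0, "ry": 0, "rz": 0, "gripper": 0.0}, {"x": 0, "y": 0, "z": 0.3, "rx": 0, "ry": 0, "rz": 0, "gripper": 0.0}]'

```text
time_s: 4.75
eef_pos: [646.5, -131.8, 180.0]
tcp_rot: [[0.223, 0.975, 0.0], [0.975, -0.223, -0.0], [0.0, 0.0, -1.0]]
force: [1.9, -3.0, 3.9]
width: -0.0
grasp_force: 2.2
```

send_rows --targets '[{"x": 0, "y": 0, "z": 0.1, "rx": 0, "ry": 0, "rz": 0, "gripper": 0.0}, {"x": 0, "y": 0, "z": 0.2, "rx": 0, "ry": 0, "rz": 0, "gripper": 0.0}, {"x": 0, "y": 0, "z": 0.2, "rx": 0, "ry": 0, "rz": 0, "gripper": 0.0}]'

```text
time_s: 5.05
eef_pos: [646.5, -131.8, 178.1]
tcp_rot: [[0.223, 0.975, 0.0], [0.975, -0.223, -0.0], [-0.0, 0.0, -1.0]]
force: [2.9, -2.7, 5.3]
width: -0.001
grasp_force: 2.6
```

send_rows --targets '[{"x": 0, "y": 0, "z": 0.1, "rx": 0, "ry": 0, "rz": 0, "gripper": 0.0}, {"x": 0, "y": 0, "z": 0.2, "rx": 0, "ry": 0, "rz": 0, "gripper": 0.0}, {"x": 0, "y": 0, "z": 0.2, "rx": 0, "ry": 0, "rz": 0, "gripper": 0.0}]'

```text
time_s: 5.35
eef_pos: [646.5, -131.8, 177.3]
tcp_rot: [[0.223, 0.975, 0.001], [0.975, -0.223, -0.0], [-0.0, 0.001, -1.0]]
force: [0.5, -1.8, 8.8]
width: -0.003
grasp_force: 4.4
```

send_rows --targets '[{"x": 0, "y": 0, "z": 0.1, "rx": 0, "ry": 0, "rz": 0, "gripper": 0.0}, {"x": 0, "y": 0, "z": 0.2, "rx": 0, "ry": 0, "rz": 0, "gripper": 0.0}, {"x": 0, "y": 0, "z": 0.3, "rx": 0, "ry": 0, "rz": 0, "gripper": 0.0}, {"x": 0, "y": 0, "z": 0.3, "rx": 0, "ry": 0, "rz": 0, "gripper": 0.0}]'

```text
time_s: 5.75
eef_pos: [646.5, -131.8, 176.2]
tcp_rot: [[0.223, 0.975, 0.003], [0.975, -0.223, -0.001], [-0.0, 0.003, -1.0]]
force: [-1.6, -1.4, 14.0]
width: -0.003
grasp_force: 7.2
```

send_rows --targets '[{"x": 0, "y": 0, "z": 0.1, "rx": 0, "ry": 0, "rz": 0, "gripper": 0.0}, {"x": 0, "y": 0, "z": 0.2, "rx": 0, "ry": 0, "rz": 0, "gripper": 0.0}, {"x": 0, "y": 0, "z": 0.3, "rx": 0, "ry": 0, "rz": 0, "gripper": 0.0}, {"x": 0, "y": 0, "z": 0.4, "rx": 0, "ry": 0, "rz": 0, "gripper": 0.0}, {"x": 0, "y": 0, "z": 0.4, "rx": 0, "ry": 0, "rz": 0, "gripper": 0.0}]'

```text
time_s: 6.25
eef_pos: [646.5, -131.8, 174.6]
tcp_rot: [[0.223, 0.975, 0.004], [0.975, -0.223, -0.001], [-0.0, 0.005, -1.0]]
force: [-5.1, -0.1, 22.4]
width: 0.0
grasp_force: 11.0
```

send_rows --targets '[{"x": 0, "y": 0, "z": 0, "rx": 0, "ry": 0, "rz": 0, "gripper": 0.0}, {"x": 0, "y": 0, "z": 0, "rx": 0, "ry": 0, "rz": 0, "gripper": 0.0}, {"x": 0, "y": 0, "z": 0, "rx": 0, "ry": 0, "rz": 0, "gripper": 0.0}, {"x": 0, "y": 0, "z": 0, "rx": 0, "ry": 0, "rz": 0, "gripper": 0.0}, {"x": 0, "y": 0, "z": 0, "rx": 0, "ry": 0, "rz": 0, "gripper": 0.0}, {"x": 0, "y": 0, "z": 0, "rx": 0, "ry": 0, "rz": 0, "gripper": 0.0}, {"x": 0, "y": 0, "z": 0, "rx": 0, "ry": 0, "rz": 0, "gripper": 0.0}, {"x": 0, "y": 0, "z": 0, "rx": 0, "ry": 0, "rz": 0, "gripper": 0.0}, {"x": 0, "y": 0, "z": 0, "rx": 0, "ry": 0, "rz": 0, "gripper": 0.0}, {"x": 0, "y": 0, "z": 0, "rx": 0, "ry": 0, "rz": 0, "gripper": 0.0}, {"x": 0, "y": 0, "z": 0, "rx": 0, "ry": 0, "rz": 0, "gripper": 0.0}, {"x": 0, "y": 0, "z": 0, "rx": 0, "ry": 0, "rz": 0, "gripper": 0.0}, {"x": 0, "y": 0, "z": 0, "rx": 0, "ry": 0, "rz": 0, "gripper": 0.0}]'

```text
time_s: 7.55
eef_pos: [646.5, -131.8, 174.6]
tcp_rot: [[0.223, 0.975, 0.004], [0.975, -0.223, -0.001], [-0.0, 0.005, -1.0]]
force: [-4.7, -0.8, 22.0]
width: 0.001
grasp_force: 10.9
```

send_rows --targets '[{"x": 0, "y": 0, "z": -0.4, "rx": 0, "ry": 0, "rz": 0, "gripper": 0.0}, {"x": 0, "y": 0, "z": -0.8, "rx": 0, "ry": 0, "rz": 0, "gripper": 0.0}, {"x": 0, "y": 0, "z": -1.2, "rx": 0, "ry": 0, "rz": 0, "gripper": 0.0}, {"x": 0, "y": 0, "z": -1.8, "rx": 0, "ry": 0, "rz": 0, "gripper": 0.0}, {"x": 0, "y": 0, "z": -2.8, "rx": 0, "ry": 0, "rz": 0, "gripper": 0.0}, {"x": 0, "y": 0, "z": -4.8, "rx": 0, "ry": 0, "rz": 0, "gripper": 0.0}, {"x": 0, "y": 0, "z": -4.8, "rx": 0, "ry": 0, "rz": 0, "gripper": 0.0}, {"x": 0, "y": 0, "z": -4.8, "rx": 0, "ry": 0, "rz": 0, "gripper": 0.5}]'

```text
time_s: 8.35
eef_pos: [646.3, -131.5, 216.5]
tcp_rot: [[0.223, 0.975, -0.001], [0.975, -0.223, 0.001], [0.0, -0.001, -1.0]]
force: [-0.9, -0.0, -0.5]
width: 0.155
grasp_force: 0.0
```

```bash
python3 -c "
from h import *
go((632.6,-190.5,145),77.2)"
```

```text
t 8.35 pos [ 646.3 -131.5  216.5] shift cm [-6.06 -0.01  7.14] rot [-0.07 -0.02 -0.08] F [-0.9 -0.  -0.5] w 0.155 g 0.0
```

send_rows --targets '[{"x": -3.0, "y": 0, "z": 0, "rx": 0, "ry": 0, "rz": 0, "gripper": 0.5}, {"x": -6.1, "y": 0, "z": 0, "rx": 0, "ry": 0, "rz": 0, "gripper": 0.5}, {"x": -6.1, "y": 0, "z": 0, "rx": 0, "ry": 0, "rz": 0, "gripper": 0.5}, {"x": -6.1, "y": 0, "z": 2.0, "rx": 0, "ry": 0, "rz": 0, "gripper": 0.5}, {"x": -6.1, "y": 0, "z": 4.0, "rx": 0, "ry": 0, "rz": 0, "gripper": 0.5}, {"x": -6.1, "y": 0, "z": 6.0, "rx": 0, "ry": 0, "rz": 0, "gripper": 0.5}, {"x": -6.1, "y": 0, "z": 7.1, "rx": 0, "ry": 0, "rz": 0, "gripper": 0.5}, {"x": -6.1, "y": 0, "z": 7.1, "rx": 0, "ry": 0, "rz": 0, "gripper": 0.5}, {"x": -6.1, "y": 0, "z": 7.1, "rx": 0, "ry": 0, "rz": 0, "gripper": 0.5}]'

```text
time_s: 9.25
eef_pos: [632.8, -190.9, 146.2]
tcp_rot: [[0.223, 0.975, -0.0], [0.975, -0.223, 0.0], [0.0, -0.0, -1.0]]
force: [-0.1, 0.1, 0.2]
width: 0.502
grasp_force: 0.0
```

```bash
python3 -c "
from h import *
go((632.6,-190.5,145),77.2)
c=cam('wrist');im=vision.read_camera('wrist');cv2.imwrite('pics/w4.png',im[:,:,::-1])
np.savez('w4.npz',K=c[0],e=c[1],A=c[2])"
```

```text
t 9.25 pos [ 632.8 -190.9  146.2] shift cm [ 0.03 -0.03  0.12] rot [-0.02 -0.01 -0.09] F [-0.1  0.1  0.2] w 0.502 g 0.0
```

View pics/w4.png

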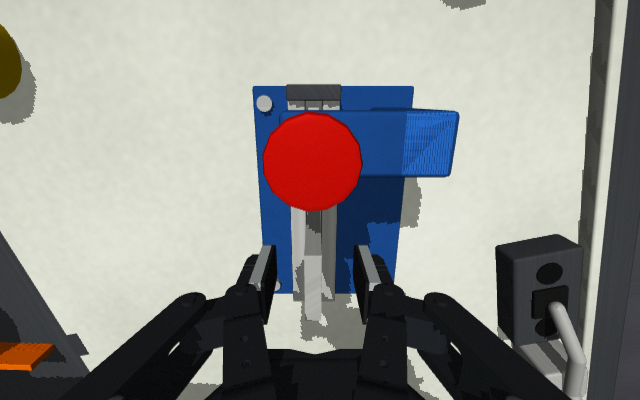

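The tab stands centred between the fingers, with its top face running from about (313,255) to (313,319). I'll close on it.

send_rows --targets '[{"x": 0, "y": 0, "z": 0.1, "rx": 0, "ry": 0, "rz": 0, "gripper": 0.0}, {"x": 0, "y": 0, "z": 0.1, "rx": 0, "ry": 0, "rz": 0, "gripper": 0.0}, {"x": 0, "y": 0, "z": 0.1, "rx": 0, "ry": 0, "rz": 0, "gripper": 0.0}, {"x": 0, "y": 0, "z": 0.1, "rx": 0, "ry": 0, "rz": 0, "gripper": 0.0}, {"x": 0, "y": 0, "z": 0.1, "rx": 0, "ry": 0, "rz": 0, "gripper": 0.0}, {"x": 0, "y": 0, "z": 0.1, "rx": 0, "ry": 0, "rz": 0, "gripper": 0.0}]' --newtons 70

```text
time_s: 9.9
eef_pos: [633.1, -191.4, 146.2]
tcp_rot: [[0.223, 0.975, 0.001], [0.975, -0.223, -0.0], [-0.0, 0.001, -1.0]]
force: [-1.0, -0.3, 5.5]
width: 0.082
grasp_force: 69.7
```

```bash
python3 - <<'E'
from h import *
z=np.load("w4.npz");c=(z["K"],z["e"],z["A"])
W=cv2.imread("pics/w4.png");g=cv2.cvtColor(W,cv2.COLOR_BGR2GRAY)
print(g[235:345:3,313],g[200:345:4,308])
t=np.array([632.8,-190.9])
R=np.array([[.223,.975],[.975,-.223]])
for v in (255,319):print(v,R.T@(plane(c,(313,v),156)[:2]-t))
go((632.6,-190.5,145),77.2)
E
```

```text
[122 122 122 121 120 119 121 176 175 175 175 174 175 175 173 170 168 170
 169 177 175 177 177 174 176 175 171 170 166 118 116 115 116 116 212 211
 209] [ 62  65  58  63  61  61  74  75 119 121 121 120 119 119 176 174 175 175
 175 175 175 167 169 168 178 173 174 173 176 173 102 117 116 117 119 140
 210]
255 [17.91523348 -0.06749528]
319 [-17.04941609  -0.10491921]
t 9.9 pos [ 633.1 -191.4  146.2] shift cm [ 0.07 -0.06  0.12] rot [ 0.08  0.01 -0.11] F [-1.  -0.3  5.5] w 0.082 g 69.71309423446655
```

send_rows --targets '[{"x": 0, "y": 0, "z": -0.2, "rx": 0, "ry": 0, "rz": 0, "gripper": 0.0}, {"x": 0, "y": 0, "z": -0.3, "rx": 0, "ry": 0, "rz": 0, "gripper": 0.0}, {"x": 0, "y": 0, "z": -0.3, "rx": 0, "ry": 0, "rz": 0, "gripper": 0.0}]'

```text
time_s: 10.2
eef_pos: [632.4, -191.2, 146.9]
tcp_rot: [[0.223, 0.975, -0.002], [0.975, -0.223, 0.001], [0.0, -0.002, -1.0]]
force: [0.4, 0.1, -3.4]
width: 0.085
grasp_force: 68.4
```

send_rows --targets '[{"x": -0.5, "y": 0, "z": -0.1, "rx": 0, "ry": 0, "rz": 0, "gripper": 0.0}, {"x": -1.2, "y": 0, "z": -0.1, "rx": 0, "ry": 0, "rz": 0, "gripper": 0.0}, {"x": -2.2, "y": 0, "z": -0.1, "rx": 0, "ry": 0, "rz": 0, "gripper": 0.0}, {"x": -3.4, "y": 0, "z": -0.1, "rx": 0, "ry": 0, "rz": 0, "gripper": 0.0}, {"x": -4.6, "y": 0, "z": -0.1, "rx": 0, "ry": 0, "rz": 0, "gripper": 0.0}, {"x": -5.8, "y": 0, "z": -0.1, "rx": 0, "ry": 0, "rz": 0, "gripper": 0.0}, {"x": -7.0, "y": 0, "z": -0.1, "rx": 0, "ry": 0, "rz": 0, "gripper": 0.0}, {"x": -7.0, "y": 0, "z": -0.1, "rx": 0, "ry": 0, "rz": 0, "gripper": 0.0}]'

```text
time_s: 11.0
eef_pos: [616.5, -261.7, 149.0]
tcp_rot: [[0.226, 0.974, -0.0], [0.974, -0.226, -0.001], [-0.001, -0.0, -1.0]]
force: [-0.0, 0.4, -3.5]
width: 0.081
grasp_force: 68.4
```

send_rows --targets '[{"x": 0, "y": 0, "z": -1.5, "rx": 0, "ry": 0, "rz": 0, "gripper": 0.0}, {"x": 0, "y": 0, "z": -4, "rx": 0, "ry": 0, "rz": 0, "gripper": 0.0}, {"x": 0, "y": 0, "z": -7, "rx": 0, "ry": 0, "rz": 0, "gripper": 0.0}, {"x": 0, "y": 0, "z": -10, "rx": 0, "ry": 0, "rz": 0, "gripper": 0.0}, {"x": 0, "y": 0, "z": -13, "rx": 0, "ry": 0, "rz": 0, "gripper": 0.0}, {"x": 0, "y": 0, "z": -15.5, "rx": 0, "ry": 0, "rz": 0, "gripper": 0.0}, {"x": 0, "y": 0, "z": -16.5, "rx": 0, "ry": 0, "rz": 0, "gripper": 0.0}, {"x": 0, "y": 0, "z": -16.5, "rx": 0, "ry": 0, "rz": 0, "gripper": 0.0}]'

```text
time_s: 11.8
eef_pos: [617.7, -259.1, 317.1]
tcp_rot: [[0.223, 0.975, 0.004], [0.975, -0.223, -0.002], [-0.001, 0.005, -1.0]]
force: [0.2, -0.0, -2.6]
width: 0.083
grasp_force: 68.5
```

```bash
python3 -c "
from h import *
go((515,234.5,290),84.8)"
```

```text
t 11.8 pos [ 617.7 -259.1  317.1] shift cm [ 45.84 -21.01   2.58] rot [ 0.26  0.07 -7.66] F [ 0.2 -0.  -2.6] w 0.083 g 68.47148537635803
```

send_rows --targets '[{"x": 2, "y": -1, "z": 0, "rx": 0, "ry": 0, "rz": -0.5, "gripper": 0.0}, {"x": 5, "y": -2.4, "z": 0, "rx": 0, "ry": 0, "rz": -1, "gripper": 0.0}, {"x": 9, "y": -4.2, "z": 0, "rx": 0, "ry": 0, "rz": -2, "gripper": 0.0}, {"x": 13, "y": -6, "z": 0, "rx": 0, "ry": 0, "rz": -3, "gripper": 0.0}, {"x": 17, "y": -7.8, "z": 0, "rx": 0, "ry": 0, "rz": -4, "gripper": 0.0}, {"x": 21, "y": -9.6, "z": 0, "rx": 0, "ry": 0, "rz": -5, "gripper": 0.0}, {"x": 25, "y": -11.5, "z": 0, "rx": 0, "ry": 0, "rz": -6, "gripper": 0.0}, {"x": 29, "y": -13.3, "z": 0, "rx": 0, "ry": 0, "rz": -7, "gripper": 0.0}, {"x": 33, "y": -15.1, "z": 0.5, "rx": 0, "ry": 0, "rz": -7.6, "gripper": 0.0}, {"x": 37, "y": -17, "z": 1, "rx": 0, "ry": 0, "rz": -7.6, "gripper": 0.0}, {"x": 41, "y": -18.8, "z": 1.5, "rx": 0, "ry": 0, "rz": -7.6, "gripper": 0.0}, {"x": 44, "y": -20.2, "z": 2.3, "rx": 0, "ry": 0, "rz": -7.6, "gripper": 0.0}, {"x": 45.8, "y": -21, "z": 2.6, "rx": 0, "ry": 0, "rz": -7.6, "gripper": 0.0}, {"x": 45.8, "y": -21, "z": 2.6, "rx": 0, "ry": 0, "rz": -7.6, "gripper": 0.0}, {"x": 45.8, "y": -21, "z": 2.6, "rx": 0, "ry": 0, "rz": -7.6, "gripper": 0.0}]'

```text
time_s: 13.3
eef_pos: [514.2, 233.9, 286.4]
tcp_rot: [[0.091, 0.996, -0.002], [0.996, -0.091, -0.001], [-0.002, -0.002, -1.0]]
force: [-1.3, 0.1, -2.5]
width: 0.083
grasp_force: 68.8
```

```bash
python3 -c "
from h import *
go((525,233.6,241),84.8)
for n in ('scene','wrist'):
    im=vision.read_camera(n);cv2.imwrite('pics/%s5.png'%n,im[:,:,::-1])
    c=cam(n);np.savez(n+'5.npz',K=c[0],e=c[1],A=c[2])
    if n=='scene': cv2.imwrite('pics/s5.png',cv2.resize(im[100:280,300:460,::-1],None,fx=3.3,fy=3.3,interpolation=cv2.INTER_CUBIC))
"
```

```text
t 13.3 pos [514.2 233.9 286.4] shift cm [0.07 1.09 4.54] rot [-0.13  0.09 -0.04] F [-1.3  0.1 -2.5] w 0.083 g 68.75661492347717
```

View pics/s5.png

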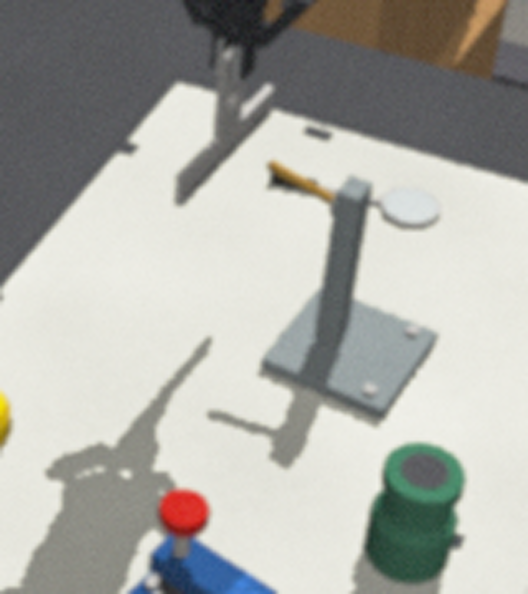

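The plunger is up and the comb hangs upright from the gripper at about (220,120), outside the peg tip at (272,165). Next I'll lower it onto the peg's axis.

send_rows --targets '[{"x": 0.1, "y": 0.5, "z": 1.5, "rx": 0, "ry": 0, "rz": 0, "gripper": 0.0}, {"x": 0.1, "y": 1.1, "z": 3.0, "rx": 0, "ry": 0, "rz": 0, "gripper": 0.0}, {"x": 0.1, "y": 1.1, "z": 4.5, "rx": 0, "ry": 0, "rz": 0, "gripper": 0.0}, {"x": 0.1, "y": 1.1, "z": 4.6, "rx": 0, "ry": 0, "rz": 0, "gripper": 0.0}, {"x": 0.1, "y": 1.1, "z": 4.6, "rx": 0, "ry": 0, "rz": 0, "gripper": 0.0}, {"x": 0.1, "y": 1.1, "z": 4.6, "rx": 0, "ry": 0, "rz": 0, "gripper": 0.0}]'

```text
time_s: 14.0
eef_pos: [525.9, 233.8, 242.7]
tcp_rot: [[0.092, 0.996, 0.001], [0.996, -0.092, 0.0], [0.0, 0.001, -1.0]]
force: [1.3, -0.3, -3.5]
width: 0.08
grasp_force: 68.7
```

```bash
python3 - <<'E'
from h import *
go((525,233.6,241),84.8)
go((592.7,227.4,227),84.8)
im=vision.read_camera("scene")
c=cam("scene");print("peg tip/root px",proj(c,[559.8,230.4,194]),proj(c,[623.5,224.6,181]))
s=robot.sense();p=s["eef_pos"]+np.array(s["tcp_rot"])@[0.3,0,40];q=proj(c,p);print("eye px",q)
x,y=340,130
cr=cv2.resize(im[y:y+80,x:x+90,::-1],None,fx=7,fy=7,interpolation=cv2.INTER_CUBIC)
cv2.circle(cr,tuple(int(v) for v in ((q-[x,y]+.5)*7)),3,(0,0,255),1)
cv2.imwrite("pics/s6.png",cr)
E
```

```text
t 14.0 pos [525.9 233.8 242.7] shift cm [-0.03 -0.09  0.17] rot [ 0.04 -0.02 -0.1 ] F [ 1.3 -0.3 -3.5] w 0.08 g 68.70265245437622
t 14.0 pos [525.9 233.8 242.7] shift cm [-0.02  6.71  1.57] rot [ 0.04 -0.02 -0.1 ] F [ 1.3 -0.3 -3.5] w 0.08 g 68.70265245437622
peg tip/root px [382.81584684 149.08584515] [402.91531739 160.50562683]
eye px [372.5482734  142.36966852]
```

View pics/s6.png

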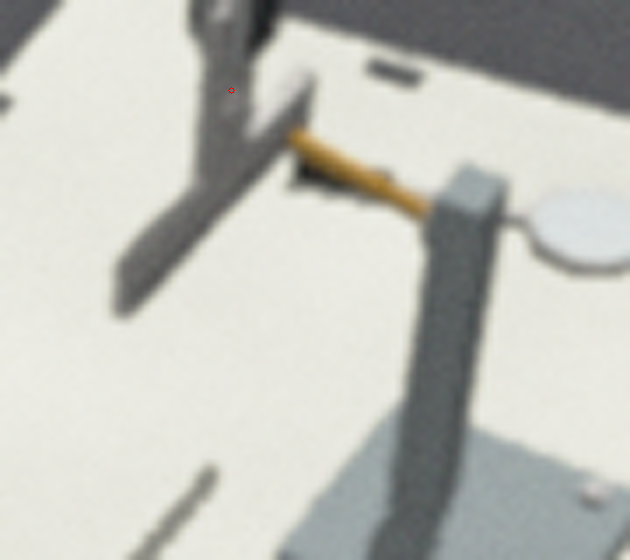

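send_rows --targets '[{"x": 0, "y": 0.8, "z": 0.3, "rx": 0, "ry": 0, "rz": 0, "gripper": 0.0}, {"x": 0, "y": 1.6, "z": 0.5, "rx": 0, "ry": 0, "rz": 0, "gripper": 0.0}, {"x": 0, "y": 2.4, "z": 0.65, "rx": 0, "ry": 0, "rz": 0, "gripper": 0.0}, {"x": 0, "y": 3.2, "z": 0.8, "rx": 0, "ry": 0, "rz": 0, "gripper": 0.0}, {"x": 0, "y": 4.0, "z": 0.95, "rx": 0, "ry": 0, "rz": 0, "gripper": 0.0}, {"x": 0, "y": 4.0, "z": 0.95, "rx": 0, "ry": 0, "rz": 0, "gripper": 0.0}, {"x": 0, "y": 4.0, "z": 0.95, "rx": 0, "ry": 0, "rz": 0, "gripper": 0.0}]'

```text
time_s: 14.75
eef_pos: [565.7, 230.1, 232.3]
tcp_rot: [[0.093, 0.996, -0.001], [0.996, -0.093, -0.0], [-0.0, -0.001, -1.0]]
force: [0.1, 0.4, -2.8]
width: 0.082
grasp_force: 68.8
```

send_rows --targets '[{"x": 0, "y": 0.8, "z": 0.15, "rx": 0, "ry": 0, "rz": 0, "gripper": 0.0}, {"x": 0, "y": 1.6, "z": 0.3, "rx": 0, "ry": 0, "rz": 0, "gripper": 0.0}, {"x": 0, "y": 2.4, "z": 0.5, "rx": 0, "ry": 0, "rz": 0, "gripper": 0.0}, {"x": 0, "y": 3.0, "z": 0.6, "rx": 0, "ry": 0, "rz": 0, "gripper": 0.0}, {"x": 0, "y": 3.0, "z": 0.6, "rx": 0, "ry": 0, "rz": 0, "gripper": 0.0}, {"x": 0, "y": 3.0, "z": 0.6, "rx": 0, "ry": 0, "rz": 0, "gripper": 0.0}]'

```text
time_s: 15.35
eef_pos: [595.6, 227.3, 226.3]
tcp_rot: [[0.093, 0.996, -0.001], [0.996, -0.093, -0.0], [-0.0, -0.001, -1.0]]
force: [-0.2, 0.3, -2.7]
width: 0.076
grasp_force: 68.8
```

```bash
python3 - <<'E'
from h import *
go((595,227.3,227),84.8)
im=vision.read_camera("scene")
x,y=350,130
cv2.imwrite("pics/s7.png",cv2.resize(im[y:y+80,x:x+90,::-1],None,fx=7,fy=7,interpolation=cv2.INTER_CUBIC))
E
```

```text
t 15.35 pos [595.6 227.3 226.3] shift cm [-0.01 -0.06 -0.07] rot [-0.03  0.01 -0.11] F [-0.2  0.3 -2.7] w 0.076 g 68.81824135780334
```

View pics/s7.png

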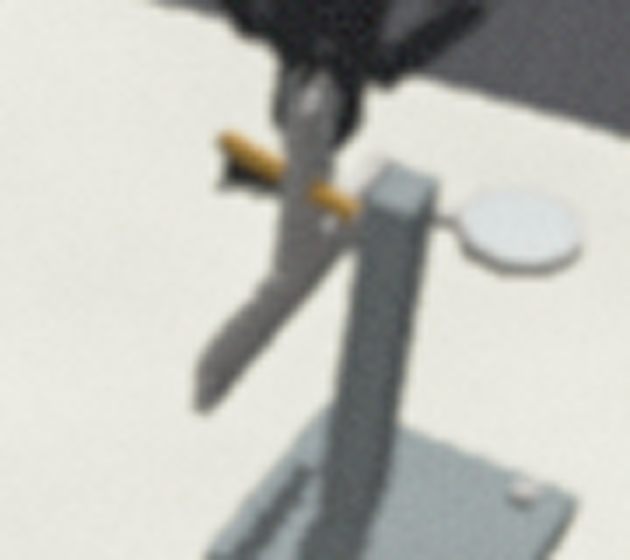

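The peg runs through the eye: it shows on both sides of the tab, with its tip at (225,140). I'll lower until the weight sits on the peg.

send_rows --targets '[{"x": 0, "y": 0, "z": 0.15, "rx": 0, "ry": 0, "rz": 0, "gripper": 0.0}, {"x": 0, "y": 0, "z": 0.3, "rx": 0, "ry": 0, "rz": 0, "gripper": 0.0}, {"x": 0, "y": 0, "z": 0.45, "rx": 0, "ry": 0, "rz": 0, "gripper": 0.0}, {"x": 0, "y": 0, "z": 0.5, "rx": 0, "ry": 0, "rz": 0, "gripper": 0.0}, {"x": 0, "y": 0, "z": 0.5, "rx": 0, "ry": 0, "rz": 0, "gripper": 0.0}]'

```text
time_s: 15.9
eef_pos: [595.4, 227.5, 222.2]
tcp_rot: [[0.092, 0.996, 0.001], [0.996, -0.092, 0.0], [0.0, 0.001, -1.0]]
force: [-1.7, 0.3, 0.3]
width: 0.081
grasp_force: 69.3
```

send_rows --targets '[{"x": 0, "y": 0, "z": 0.05, "rx": 0, "ry": 0, "rz": 0, "gripper": 0.12}, {"x": 0, "y": 0, "z": 0.05, "rx": 0, "ry": 0, "rz": 0, "gripper": 0.2}, {"x": 0, "y": 0, "z": 0.05, "rx": 0, "ry": 0, "rz": 0, "gripper": 0.4}, {"x": 0, "y": 0, "z": 0.05, "rx": 0, "ry": 0, "rz": 0, "gripper": 0.4}, {"x": 0, "y": 0, "z": 0.05, "rx": 0, "ry": 0, "rz": 0, "gripper": 0.4}, {"x": 0, "y": 0, "z": 0.05, "rx": 0, "ry": 0, "rz": 0, "gripper": 0.4}]'

```text
time_s: 16.5
eef_pos: [595.5, 227.4, 221.1]
tcp_rot: [[0.092, 0.996, 0.0], [0.996, -0.092, -0.0], [-0.0, 0.0, -1.0]]
force: [0.4, -0.3, -0.1]
width: 0.399
grasp_force: 0.0
```

send_rows --targets '[{"x": 0, "y": 0, "z": -1, "rx": 0, "ry": 0, "rz": 0, "gripper": 0.4}, {"x": 0, "y": 0, "z": -2.5, "rx": 0, "ry": 0, "rz": 0, "gripper": 0.4}, {"x": 0, "y": 0, "z": -4.5, "rx": 0, "ry": 0, "rz": 0, "gripper": 0.4}, {"x": 0, "y": 0, "z": -7, "rx": 0, "ry": 0, "rz": 0, "gripper": 0.4}, {"x": 0, "y": 0, "z": -10, "rx": 0, "ry": 0, "rz": 0, "gripper": 0.4}, {"x": 0, "y": 0, "z": -14, "rx": 0, "ry": 0, "rz": 0, "gripper": 0.4}, {"x": 0, "y": 0, "z": -14, "rx": 0, "ry": 0, "rz": 0, "gripper": 0.4}, {"x": 0, "y": 0, "z": -14, "rx": 0, "ry": 0, "rz": 0, "gripper": 0.4}, {"x": 0, "y": 0, "z": -14, "rx": 0, "ry": 0, "rz": 0, "gripper": 0.4}, {"x": 0, "y": 0, "z": -14, "rx": 0, "ry": 0, "rz": 0, "gripper": 0.4}, {"x": 0, "y": 0, "z": -14, "rx": 0, "ry": 0, "rz": 0, "gripper": 0.4}, {"x": 0, "y": 0, "z": -14, "rx": 0, "ry": 0, "rz": 0, "gripper": 0.4}, {"x": 0, "y": 0, "z": -14, "rx": 0, "ry": 0, "rz": 0, "gripper": 0.4}, {"x": 0, "y": 0, "z": -14, "rx": 0, "ry": 0, "rz": 0, "gripper": 0.4}, {"x": 0, "y": 0, "z": -14, "rx": 0, "ry": 0, "rz": 0, "gripper": 0.4}, {"x": 0, "y": 0, "z": -14, "rx": 0, "ry": 0, "rz": 0, "gripper": 0.4}]'

```text
time_s: 18.1
eef_pos: [595.5, 227.3, 361.1]
tcp_rot: [[0.092, 0.996, 0.0], [0.996, -0.092, -0.0], [-0.0, 0.0, -1.0]]
force: [-0.6, 0.5, 1.0]
width: 0.399
grasp_force: 0.0
```

```bash
python3 - <<'E'
from h import *
a=vision.read_camera("scene");x,y=330,120
robot.sense()
cv2.imwrite("pics/s8.png",cv2.resize(a[y:y+160,x:x+120,::-1],None,fx=3.7,fy=3.7,interpolation=cv2.INTER_CUBIC))
for _ in range(6): b=vision.read_camera("scene")
d=cv2.GaussianBlur(cv2.absdiff(a,b)[140:200,360:420],(5,5),0);print("max change in 0.3 s",d.max())
E
```

```text
max change in 0.3 s 4
```

View pics/s8.png

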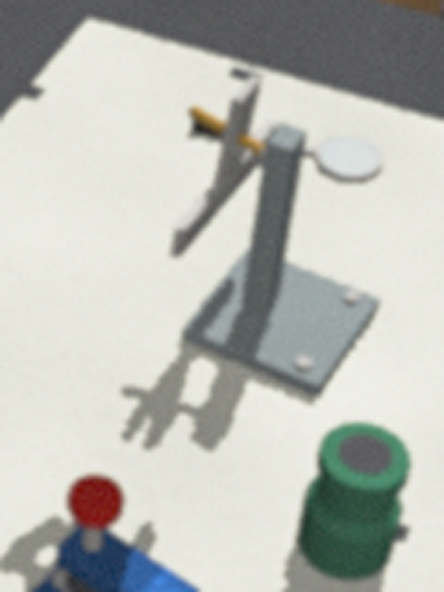

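The comb hangs still and upright on the peg at about (235,130), clear of the gripper. The plunger head is up at (95,500).

```bash
python3 -c "
from cell import robot
print(robot.finish_job())"
```

```text
the job is handed in; nothing more can be done
None
```

I pressed the plunger to about 22 N at the head, held it for 1.3 s and let it spring back, then drew the comb out and hung it by its eye on the peg; it was hanging still in the last picture, and I handed the job in at about 18.5 s (the hand-in gave no verdict).

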